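Seat a contact plate in the colony counter and zero the count

ROBOT

A 7-joint arm with a two-finger parallel gripper is mounted at the origin on a cart in front of the work surface, level with it; the furniture and walls round the work are solid. World frame = base frame: x ahead of the robot, y to its left, z up, the work surface at z = 0. Lengths are in m, angles in rad, forces in N, time in s.
With the tool pointing down it reaches from about 0.4 to 0.9 m from the base axis. Payload 5.5 kg.
Tool frame: the origin (TCP) lies midway between the tips of the shut fingers; the grasp point (between the pads) lies pinch_z behind it (pinch_z is the distance from the TCP to the grasp point, in m); z points along the fingers, y is the line along which they close (so a half turn about z gives the same grasp; the last joint's range is limited). The gripper opens to 92 mm and grips with 3 to 60 N. Pads are 19 mm wide; open, the fingers measure 130 mm over their backs; the gripper's body (75 mm by 190 mm) begins 47 mm behind the grasp point.
Start: joints at [1.583, 0.501, -0.427, 1.55, 0.221, 1.138, -0.21], TCP at [0.161, -0.63, 0.227] pointing down, gripper open.
Joint ranges: [-2.88, 2.88], [-0.31, 2.03], [-1.54, 1.56], [0.2, 2.42], [-1.41, 4.55], [0.19, 2.02], [-2.57, 2.57]. Speed limits (rad/s): [2.57, 2.57, 3.14, 3.14, 3.14, 3.14, 3.14].

INTERFACE

Orientations are given as [roll, pitch, yaw] about the fixed x, y, z axes, in that order (R = Rz(yaw) Ry(pitch) Rx(roll)).
In Python, from rig import move_pose, servo_line, goto_joints, move_gripper, pause, ik, grab_frame, camera_info, MotionError, job_done, current_time_s, current_qpos, current_joint_vel, current_joint_efforts, current_ee_pos, current_ee_rot, current_wrist_force, current_torque, current_grip_width, pinch_z gives the robot as it stands. The module is installed in compiled form; this text tells all that it offers. Calls block until the motion is done:
- move_pose(position, orientation): joint-space move of the TCP to a pose.
- servo_line(position, rot=None, vel=0.15, stop_force=None): straight line of the TCP; rot=None keeps the orientation; vel is the mean speed in m/s. With stop_force (N) it stops when the force on the tool has changed by that much, and returns True; else False.
- goto_joints(angles): joint-space move.
- move_gripper(opening): finger opening in m; the grip force is fixed at half the most; returns when the fingers have stopped.
- pause(seconds).
- ik(position, orientation): joint angles nearest the present ones, or None.
- grab_frame(name): name is "scene" or "top" or "wrist"; returns (picture, depth): 400x640x3 uint8, red, green, blue; 400x640 float32, m along the optical axis (not along the pixel's ray), 0 where there is no reading.
- camera_info(name): a dict with "fx", "fy", "cx", "cy" (pixels), "extrinsics" (4x4, takes a point from camera to world coordinates). Camera axes: x right, y up, looking along -z (the intrinsics and any distortion apply to the point x, -y, -z); pixel columns grow to the right and rows downward; lengths in m; the calibration is good to about 2 mm. A picture is of the moment at which its call begins: read the wrist's pose just before it. camera_info takes no time and is no camera call; for the wrist camera it gives the pose at the moment of the call.
A pose or a line that the arm cannot do raises MotionError and nothing moves.
- job_done(): hands the job in, once; it reports no verdict.
Readings, each from a call of its own:
- current_time_s(): time.
- current_qpos(): joint angles.
- current_joint_vel(): joint speeds.
- current_joint_efforts(): joint torques, N m.
- current_ee_pos(): TCP position.
- current_ee_rot(): TCP orientation.
- current_wrist_force(): force on the tool from outside, world axes, zero at the start.
- current_torque(): the same for the moment, N m.
- current_grip_width(): finger opening in m.
Only numpy, scipy, OpenCV 4.12 (cv2) and the standard library are available. Lean on these libraries where they do the work, as an engineer would, in place of code of your own. Each camera call takes 0.05 s, during which the arm holds its last target. There are 200 camera calls.

TASK

Get the colony counter ready for the next plate: with a fingertip, push the closed round plate that lies on one side of the counter's deck along the deck until it drops over the rim into the round well in the middle and sits flat in it - slide it, do not pick it up. Seating the plate registers a stray count, so then press the round key on the front panel fully down and let it come back up, to set the count to zero. Leave the two oblong keys and everything else alone.

Things in the scene. Friction and masses are not known exactly. Their poses are not given: they have to be found in the camera images.
- counter: colony counter, fixed: a box-shaped bench instrument, 112 mm deep (x), 266 mm wide (y). Its level bare-metal deck, 110 mm above its underside, reaches 39 mm before and behind the well's middle and 129 mm to either side, without a raised edge. Origin: on the underside, below the middle of the well; x points to its back (away from the robot), y to its left. In front is a panel with keys, 3 mm below the deck.
- well (a point): middle of the floor of the round well in the deck: 64 mm across inside, 6 mm deep, straight walls, a steel ring flush round its mouth; its floor is a white disc with a fine grid, 104 mm above the counter's underside.
- plate: closed round clear dish with yellowish agar, loose, about 30 g, 15 mm high, 60 mm across (57 mm above the lower 9 mm); origin at the centre of its underside. It lies flat on the deck, 68 to 94 mm left or right of the well's middle. It tips over the rim only when its centre is within about 11 mm of the well's middle and drops fully within 2 mm; then its top stands 9 mm above the deck.
- zero_key (a joint): the round key in the middle of the front panel, 22 mm across, sprung: 0 m up, 0.005 m fully down; it starts to move at about 1.6 N and is fully down at 4 N, and comes back up by itself.
- zero_key_top (a point): middle of the round key's upper face: 56 mm in front of the well's middle, 9 mm above the panel and 6 mm above the deck when up; pressed straight down.
- lamp_key (a joint): the oblong key nearer to the round key, 10 x 19 mm, 60 mm to the right of the round key: 0 m up, 0.003 m down; not to be pressed.
- mode_key (a joint): the oblong key farther from the round key, 10 x 19 mm, 95 mm to the right of the round key: 0 m up, 0.003 m down; not to be pressed.
- timer: white upright bench timer, 26 x 56 x 58 mm high, standing loose on the other side of the deck from the plate; origin at the centre of its underside. Leave it there.
- plate_stack: a stack of three more such plates, 60 mm across and 45 mm high, loose on the worktop to the left; origin at the centre of its underside. Leave it there.
- marker: marker pen, 134 mm long, lying loose on the worktop to the left; origin at the centre of its underside. Leave it there.
- lancet_box: box of lancets, 44 x 80 x 50 mm, loose on the worktop to the right; origin at the centre of its underside. Leave it there.
- slide_box: closed flat slide box, 90 x 64 x 34 mm, loose on the worktop to the right; origin at the centre of its underside. Leave it there.
- dropper_bottle: small dropper bottle, 24 mm across and 56 mm high, loose on the worktop to the right; origin at the centre of its underside. Leave it there.
Mind the look-alikes: they are no part of the job. Of the things like the plate, leave any that is black; of the rest the larger one is meant.

How it is judged:
On the way, in this order (a step that is already met when the one before it is completed fails the run):
1. the plate has dropped into the well and lies flat on its floor (horizontal distance between plate and well below 0.004 m and z of plate in the frame of well below 0.0015 m and angle between plate's own z axis and vertical below 0.03 rad), for 0.2 s.
2. the round key is pressed fully down (value of joint zero_key above 0.0037 m), for 0.05 s.
At the end, for the whole second after the job is handed in: the plate lies at rest and flat in the well: its middle within 4 mm of the well's middle, its underside within 1.5 mm of the well's floor, tilted less than 0.03 rad; the round key, after it was pressed at least 3.7 mm down with the plate seated, is up again (within 1 mm) (all of step 1 and linear speed of plate below 0.01 m/s and value of joint zero_key below 0.001 m); the robot touches nothing.
It fails at once if the plate is lifted: its underside more than 10 mm above the deck (z of plate in the frame of counter above 0.12 m).
It fails at once if the plate is tipped up by more than 0.5 rad (angle between plate's own z axis and vertical above 0.5 rad).
It fails at once if the plate leaves the counter's deck (z of plate in the frame of counter below 0.1 m).
It fails at once if an oblong key is pressed by more than 1.5 mm (value of joint any of lamp_key, mode_key above 0.0015 m).
It fails at once if the timer, the plate stack, the marker, the lancet box, the slide box or the dropper bottle is moved by more than 20 mm (distance of any of timer, plate_stack, marker, lancet_box, slide_box, dropper_bottle from where it was at the start of the episode above 0.02 m).
It also fails if it takes over 43 s, if anything falls off the work surface, if the arm or the gripper's body presses on something with over 40 N, if the wrist force passes 120 N, or if a joint passes its speed limit or range.

## Working session

There is one attempt and no reset: what is moved stays moved. The work goes in short steps, each a Python script; the robot and the scene stay as the last script left them, time stands still between calls to the robot, and variables do not carry over. Pictures are saved under pics/ and viewed, on a budget of 10 in all, crops included, one or two more only if the job needs it, and the job is handed in when it is done.

```bash
mkdir -p pics; python3 - <<'E'
from rig import *
import cv2,numpy as np
for n in("scene","top"):
    p,d=grab_frame(n); cv2.imwrite(f"pics/{n}0.png",cv2.cvtColor(p,cv2.COLOR_RGB2BGR)); np.save(f"pics/{n}0.npy",d)
    i=camera_info(n); print(n,i)
print(pinch_z,current_time_s(),current_grip_width(),current_ee_rot())
E
```

```text
scene {'fx': 520.9312112744826, 'fy': 520.9312112744826, 'cx': 328.3172122323668, 'cy': 202.17110816156426, 'extrinsics': array([[-0.41402849,  0.5427781 , -0.73073411, -0.5921099 ],
       [-0.91015785, -0.2591061 ,  0.3232286 ,  0.35925051],
       [-0.01389626,  0.79890923,  0.60129105,  0.96910129],
       [ 0.        ,  0.        ,  0.        ,  1.        ]])}
top {'fx': 375.2274665468933, 'fy': 375.2274665468933, 'cx': 322.3651959184428, 'cy': 201.65424435383332, 'extrinsics': array([[-0.00722251,  0.99049122, -0.13738626,  0.31581186],
       [-0.99980252, -0.0046091 ,  0.01933099, -0.09478844],
       [ 0.01851395,  0.13749875,  0.9903289 ,  1.2266636 ],
       [ 0.        ,  0.        ,  0.        ,  1.        ]])}
0.0188 0.1 0.09195610927182227 [-3.13984877e+00 -6.59118959e-05  2.50834950e-01]
```

View pics/scene0.png

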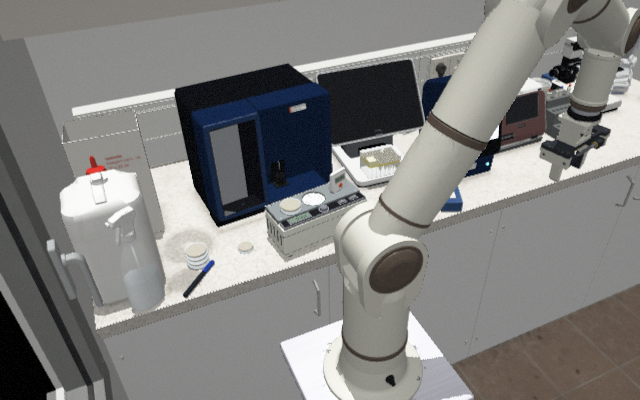

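View pics/top0.png

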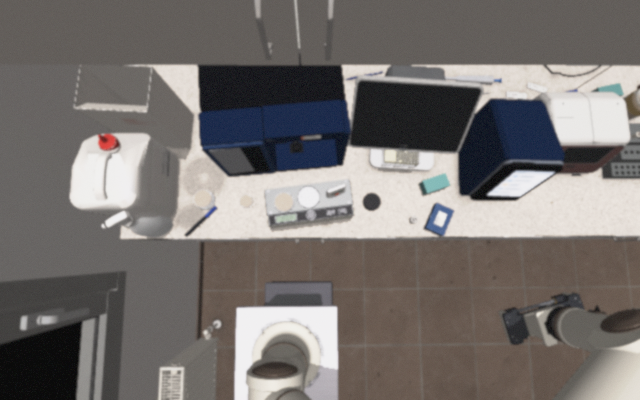

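The scene and top pictures show these items (top pixels):
- The counter is at about (308,205), with its well at (308,197).
- On the deck, a plate is at (284,202), left of the well, and the timer is to the right.
- A small clear dish lies on the worktop at (246,201), a black disc at (372,201), and the stack at (202,198).

The plate at (284,202) is larger than the worktop dish, isn't black and lies on the deck, so it is the one meant. I'll confirm it in a crop and measure.

```bash
cat > h.py <<'E'
from rig import *
import cv2,numpy as np
def ray(i,u,v,z):
    T=i["extrinsics"]; d=T[:3,:3]@np.array([(u-i["cx"])/i["fx"],-(v-i["cy"])/i["fy"],-1]); o=T[:3,3]
    return o+d*(z-o[2])/d[2]
def cloud(i,d):
    v,u=np.mgrid[:400,:640]; P=np.stack([(u-i["cx"])/i["fx"]*d,-(v-i["cy"])/i["fy"]*d,-d],-1)
    return P@i["extrinsics"][:3,:3].T+i["extrinsics"][:3,3]
E
python3 - <<'E'
from h import *
np.set_printoptions(precision=3,suppress=True)
i=camera_info("top"); C=cloud(i,np.load("pics/top0.npy"))
for n,u,v in[("well",308,197),("plate",284,202),("small",246,201),("black",372,201),("zero",311,214),("timer",335,190),("deckedge",296,190),("worktop",390,215)]:
    print(n,ray(i,u,v,.11),np.median(C[v-1:v+2,u-1:u+2].reshape(-1,3),0))
for y0 in np.arange(-.6,.3,.1):
    for x0 in(.3,.4,.5,.6):
        m=(abs(C[...,0]-x0-.05)<.05)&(abs(C[...,1]-y0-.05)<.05); print("%.2f"%(np.percentile(C[...,2][m],99) if m.any() else -9),end=" ")
    print("y",y0.round(2))
p=cv2.imread("pics/top0.png")[160:240,230:390]; cv2.imwrite("pics/crop0.png",cv2.resize(p,None,fx=5,fy=5,interpolation=cv2.INTER_CUBIC))
E
```

```text
well [ 0.485 -0.073  0.11 ] [ 0.486 -0.073  0.104]
plate [ 0.47  -0.002  0.11 ] [ 0.468 -0.003  0.126]
small [0.474 0.112 0.11 ] [0.488 0.13  0.012]
black [ 0.472 -0.266  0.11 ] [ 0.485 -0.281  0.015]
zero [ 0.434 -0.082  0.11 ] [ 0.433 -0.082  0.117]
timer [ 0.506 -0.155  0.11 ] [ 0.497 -0.152  0.165]
deckedge [ 0.507 -0.037  0.11 ] [ 0.506 -0.037  0.111]
worktop [ 0.429 -0.319  0.11 ] [ 0.441 -0.342 -0.   ]
0.04 0.22 0.34 0.77 y -0.6
0.04 0.04 0.10 0.77 y -0.5
0.00 0.02 0.10 0.77 y -0.4
0.01 0.11 0.10 0.77 y -0.3
0.00 0.17 0.23 0.78 y -0.2
1.23 0.13 0.35 0.78 y -0.1
0.01 0.13 0.36 0.77 y -0.0
0.00 0.01 0.36 0.77 y 0.1
0.00 0.05 0.05 0.77 y 0.2
```

View pics/crop0.png

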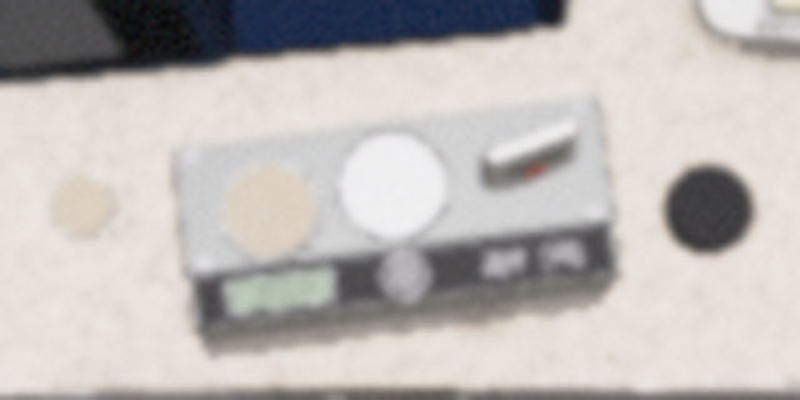

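The crop confirms it: the yellowish plate is on the deck left of the white well, and the small dish and black disc are on the worktop. Next I'll move above the counter for a close look.

```bash
python3 - <<'E'
from h import *
np.set_printoptions(precision=3,suppress=True)
i=camera_info("top"); C=cloud(i,np.load("pics/top0.npy"))
for a in(-.15,-.1,-.05,0,.05,.1):
    m=(C[...,2]>.25)&(C[...,2]<.5)&(abs(C[...,1]-a)<.02)&(C[...,0]>.45); print(a,C[m][:,0].min() if m.any() else None)
servo_line([.161,-.63,.4],vel=.3)
for p,y in(([.33,-.35,.4],.2),([.43,-.04,.33],.17)):
    print(ik(p,[np.pi,0,y])); move_pose(p,[np.pi,0,y])
print(current_time_s(),current_ee_pos(),current_ee_rot(),current_wrist_force())
i=camera_info("wrist");p,d=grab_frame("wrist"); cv2.imwrite("pics/w1.png",p[...,::-1]); np.save("pics/w1.npy",d);np.save("pics/w1E.npy",i["extrinsics"]); print(i)
E
```

```text
-0.15 0.5993452037243232
-0.1 0.6001160345534908
-0.05 0.5973435451517789
0 0.5920964770236019
0.05 0.5735521133054173
0.1 0.5683511589112189
[ 1.378  0.064 -0.648  1.706  0.039  1.385 -0.646]
[ 1.148  0.006 -1.103  1.911  0.006  1.228 -1.357]
3.325 [ 0.43  -0.042  0.33 ] [ 3.142 -0.     0.168] [ 0.873 -0.717 -0.095]
{'fx': 319.6785284064683, 'fy': 319.6785284064683, 'cx': 317.12184952290227, 'cy': 194.4855958131432, 'extrinsics': array([[ 0.167,  0.947,  0.276,  0.505],
       [-0.986,  0.16 ,  0.047, -0.028],
       [ 0.   , -0.28 ,  0.96 ,  0.488],
       [ 0.   ,  0.   ,  0.   ,  1.   ]])}
```

View pics/w1.png

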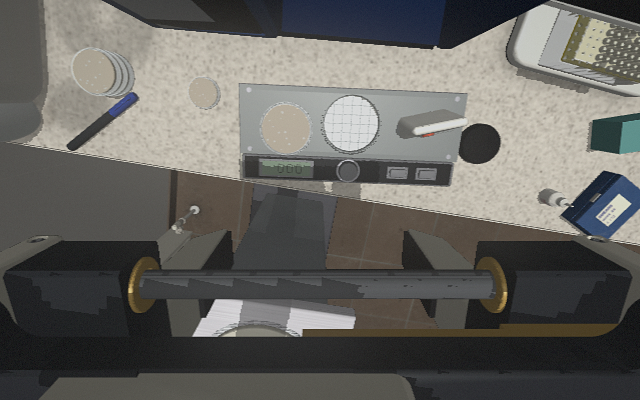

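The wrist view shows the plate at (286,128), the well at (351,124), the round key at (348,171), the oblong keys at (397,172) and (426,174), and the timer at (431,123). I'll shut the fingers, take a second, closer view and measure from both.

```bash
cat >> h.py <<'E'
def circ(p,seed,kind):
    """ellipse of the blob at seed: 'white' well floor/'tan' plate"""
    q=cv2.GaussianBlur(p,(3,3),0).astype(int); r,b=q[...,0],q[...,2]
    m=(r-b>18)&(r>110) if kind=="tan" else (b>185)&(abs(r-b)<14)
    m=cv2.morphologyEx(m.astype(np.uint8),cv2.MORPH_CLOSE,cv2.getStructuringElement(2,(7,7)))
    cs,_=cv2.findContours(m,cv2.RETR_EXTERNAL,cv2.CHAIN_APPROX_NONE)
    c=[c for c in cs if cv2.pointPolygonTest(c,seed,False)>=0]
    return cv2.fitEllipse(cv2.convexHull(c[0])) if c else None
def disc(i,e,z):
    (u,v),(a,b),_=e; f=ray(i,u,v,z); D=(i["extrinsics"][:3,3]-f); t=np.linalg.norm(D)
    return f.round(4),"diam~",round(max(a,b)/i["fx"]*t,4)
E
python3 - <<'E'
from h import *
np.set_printoptions(precision=4,suppress=True)
i1=camera_info("wrist"); i1["extrinsics"]=np.load("pics/w1E.npy"); p1=cv2.imread("pics/w1.png")[...,::-1].copy()
move_gripper(0)
servo_line([.43,-.05,.24],vel=.2)
i2=camera_info("wrist");p2,d2=grab_frame("wrist"); cv2.imwrite("pics/w2.png",p2[...,::-1]); np.save("pics/w2.npy",d2);np.save("pics/w2E.npy",i2["extrinsics"])
T=i2["extrinsics"]
def proj(i,P):
    T=i["extrinsics"]; c=T[:3,:3].T@(np.array(P)-T[:3,3]); return float(i["cx"]+i["fx"]*c[0]/-c[2]),float(i["cy"]-i["fy"]*c[1]/-c[2])
E={}
for k,z,P in(("tan",.125,[.468,-.002,.125]),("white",.104,[.486,-.073,.104])):
    for n,i,p in((1,i1,p1),(2,i2,p2)):
        s=proj(i,P); e=circ(p,s,k); print(k,n,s,e, disc(i,e,z) if e else None); E[k,n]=e
    if E[k,1] and E[k,2]:
        A=[];B=[]
        for n,i in((1,i1),(2,i2)):
            o=i["extrinsics"][:3,3]; w=ray(i,*E[k,n][0],0)-o; w/=np.linalg.norm(w); M=np.eye(3)-np.outer(w,w); A.append(M);B.append(M@o)
        print(" triang",np.linalg.solve(sum(A),sum(B)))
C=cloud(i2,d2)
for n,x,y in(("deck",.507,-.035),("plate",.468,-.002),("floor",.486,-.073)):
    m=(np.hypot(C[...,0]-x,C[...,1]-y)<.006)&(d2>0); print(n,m.sum(),np.median(C[m],0))
# deck depth along the four sides: plane fit orientation
m=((abs(C[...,2]-.110)<.0015)&(d2>0)).astype(np.uint8); r=cv2.minAreaRect(np.float32(C[m>0][:,:2])) ; print("deck rect",r)
print(current_time_s(),current_grip_width(),current_ee_pos())
E
```

```text
tan 1 (288.45940928281465, 131.1930966058452) ((285.2489318847656, 128.3379364013672), (46.04467010498047, 47.744144439697266), 157.22474670410156) (array([0.4705, 0.002 , 0.125 ]), 'diam~', np.float64(0.0547))
tan 2 (270.45937472215604, 139.27793492500018) ((266.47357177734375, 135.3341827392578), (60.59992599487305, 63.607975006103516), 143.00877380371094) (array([0.4707, 0.0018, 0.125 ]), 'diam~', np.float64(0.0554))
 triang [0.4701 0.0024 0.1203]
white 1 (351.8759634313403, 124.50139065626972) ((350.30621337890625, 122.92693328857422), (52.240455627441406, 54.10881423950195), 23.82651138305664) (array([ 0.4875, -0.0708,  0.104 ]), 'diam~', np.float64(0.0655))
white 2 (353.9382915791825, 130.339505023561) ((351.9334411621094, 128.1256103515625), (68.34699249267578, 70.58709716796875), 27.802772521972656) (array([ 0.4876, -0.0708,  0.104 ]), 'diam~', np.float64(0.0657))
 triang [ 0.4871 -0.0719  0.095 ]
deck 161 [ 0.507  -0.0349  0.1103]
plate 157 [ 0.468  -0.0019  0.1252]
floor 138 [ 0.486  -0.0731  0.1042]
deck rect ((0.5049373507499695, -0.06895934045314789), (0.1744435429573059, 0.2594183683395386), 7.796609878540039)
5.4667 0.00038406161450230315 [ 0.4311 -0.0497  0.2412]
```

View pics/w2.png

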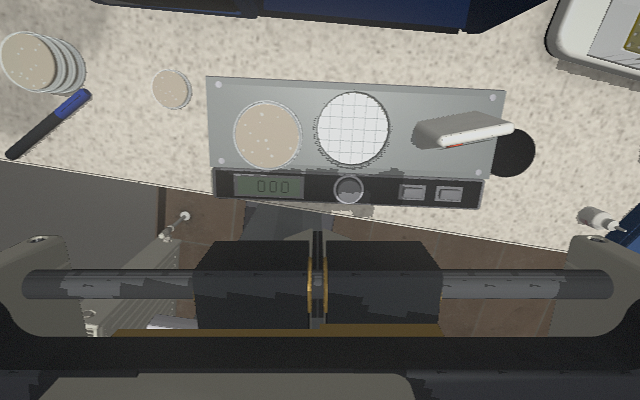

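```bash
python3 - <<'E'
from h import *
np.set_printoptions(precision=4,suppress=True,linewidth=200)
i=camera_info("top"); p=cv2.imread("pics/top0.png")[...,::-1].copy()
for k,z,s in(("tan",.125,(284,202)),("white",.104,(308,197))):
    q=p.astype(int)[s[1],s[0]]; e=circ(p,s,k); print(k,q,e,disc(i,e,z) if e else None)
i2=camera_info("wrist"); d=np.load("pics/w2.npy"); C=cloud(i2,d); P=np.load("pics/w2E.npy")
R=cv2.Rodrigues(np.array([np.pi,0,0.]))[0]; c,s_=np.cos(.168),np.sin(.168); R=np.array([[c,-s_,0],[s_,c,0],[0,0,1]])@R
L=(C-current_ee_pos())@R   # tool frame
for v in(228,232,236,239,242,250,280,310):
    print(v,[(u,*(L[v,u]*1000).round().astype(int).tolist()) for u in(230,285,295,305,318,330,340,350,400) if 0<d[v,u]<.3])
m=(d>0)&(d<.4)&(abs(L[...,1])<.05)&(L[...,2]>-.06)&(L[...,2]<.01); print(m.sum(), L[m].min(0),L[m].max(0))
E
```

```text
tan [219 208 194] ((283.5099182128906, 201.70310974121094), (15.856546401977539, 16.456254959106445), 157.2810516357422) (array([ 0.469 , -0.0013,  0.125 ]), 'diam~', np.float64(0.049))
white [238 237 239] ((414.498046875, 202.39967346191406), (106.28186798095703, 476.9936828613281), 89.97029876708984) (array([ 0.468 , -0.3963,  0.104 ]), 'diam~', np.float64(1.4903))
228 []
232 [(305, 11, -7, -6), (318, 9, 0, -1), (330, 11, 6, -5)]
236 [(305, 12, -7, -11), (318, 10, 0, -7), (330, 12, 6, -11), (340, 12, 11, -11)]
239 [(285, 12, -16, -15), (295, 11, -12, -13), (305, 11, -7, -14), (318, 10, 0, -11), (330, 11, 6, -15), (340, 11, 10, -14), (350, 11, 15, -14)]
242 [(230, 36, -26, -72), (285, 36, -10, -72), (295, 36, -7, -72), (305, 36, -4, -72), (318, 10, 0, -14), (330, 36, 3, -72), (340, 36, 6, -72), (350, 37, 9, -74), (400, 37, 23, -73)]
250 [(230, 36, -25, -77), (285, 37, -10, -78), (295, 36, -7, -78), (305, 36, -4, -77), (318, 10, 0, -24), (330, 36, 3, -77), (340, 37, 5, -78), (350, 36, 8, -78), (400, 36, 22, -77)]
280 [(230, 34, -22, -90), (285, 35, -9, -90), (295, 34, -6, -90), (305, 34, -4, -89), (318, 30, -1, -83), (330, 34, 2, -90), (340, 34, 5, -89), (350, 34, 7, -89), (400, 34, 19, -89)]
310 [(230, 25, -23, -89), (285, 26, -9, -90), (295, 26, -6, -90), (305, 26, -4, -89), (318, -9, 0, -42), (330, 26, 2, -90), (340, 26, 5, -89), (350, 26, 7, -89), (400, 26, 20, -90)]
1173 [-0.0096 -0.017  -0.0546] [0.012  0.0157 0.0005]
```

The shut fingertips are wedge-shaped: about 14 mm half-thickness at 12 mm behind the tip, 19 mm wide. The wide back face, square to the push direction, gives a stable line push. I'll go down left of the plate, push to about 15 mm short of the well and look.

```bash
cat > push.py <<'E'
from h import *
np.set_printoptions(precision=4,suppress=True)
PL=np.array([.470,.0005]); W=np.array([.4865,-.072]); d=(W-PL)/np.linalg.norm(W-PL); yaw=np.arctan2(d[0],-d[1]); Z=.114
def look(name,pl):
    i=camera_info("wrist"); p,dd=grab_frame("wrist"); cv2.imwrite(f"pics/{name}.png",p[...,::-1]); np.save(f"pics/{name}.npy",dd)
    T=i["extrinsics"]; 
    for k,P in(("tan",[*pl,.122]),("white",[.487,-.071,.104])):
        c=T[:3,:3].T@(np.array(P)-T[:3,3]); s=(float(i["cx"]-i["fx"]*c[0]/c[2]),float(i["cy"]+i["fx"]*c[1]/c[2])); e=circ(p,s,k)
        print(k,np.round(s),e and disc(i,e,.125 if k=="tan" else .104))
    return i,p,dd
E
python3 - <<'E'
from push import *
i=camera_info("top"); C=cloud(i,np.load("pics/top0.npy"))
m=(C[...,2]>.2)&(C[...,2]<.5)&(C[...,1]>-.1)&(C[...,1]<.15)&(C[...,0]>.5); print("front",C[m][:,0].min()); assert C[m][:,0].min()>.555
d2=np.load("pics/w2.npy")
i2=camera_info("wrist"); L=cloud(i2,d2)-current_ee_pos(); y=.168; 
ty=L[...,0]*np.sin(y)-L[...,1]*np.cos(y); tx=L[...,0]*np.cos(y)+L[...,1]*np.sin(y); tz=-L[...,2]
for a in range(-16,0,2):
    m=(d2>0)&(d2<.3)&(tx<.02)&(abs(tz*1000-a-1)<1); print(a,ty[m].min().round(4) if m.any() else 0,ty[m].max().round(4) if m.any() else 0)
S=PL-d*.0545
move_pose([*S,.2],[np.pi,0,yaw]); f0=current_wrist_force(); print(yaw,f0)
servo_line([*S,Z],vel=.1); print(current_ee_pos(),current_wrist_force()-f0)
E1=W-d*(.0285+.013+.015)
print(servo_line([*E1,Z],vel=.03,stop_force=15),current_ee_pos(),current_wrist_force()-f0,current_time_s())
look("w3",W-d*.015)
E
```

```text
front 0.5620443788987174
-16 -0.017 0.0157
-14 -0.0161 0.0154
-12 -0.0167 0.0146
-10 -0.0144 0.0123
-8 -0.011 0.0104
-6 -0.0096 0.0095
-4 -0.0081 0.007
-2 -0.0056 0.005
0.22377466372495103 [-1.0214 -1.229  -0.5176]
[0.4584 0.0538 0.1145] [0.7743 1.1372 1.0097]
False [ 0.4739 -0.0168  0.114 ] [1.3173 1.4423 0.8087] 9.5667
tan [399. 254.] None
white [416. 239.] None
```

View pics/w3.png

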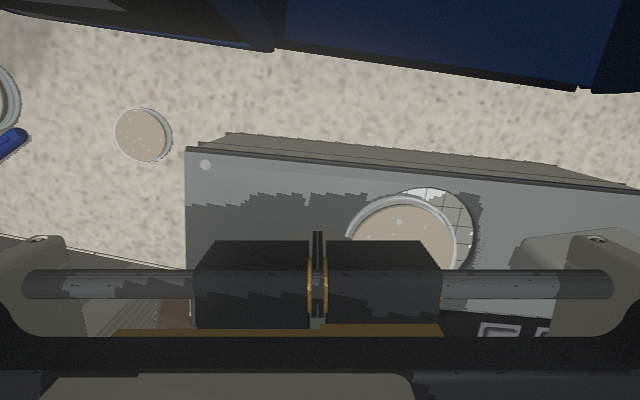

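The plate already overlaps the well and is on track. I'll finish the push, back off and look from above.

```bash
python3 - <<'E'
from push import *
f0=current_wrist_force()
E2=W-d*(.0285+.0125)
print(servo_line([*E2,Z],vel=.03,stop_force=10),current_ee_pos(),current_wrist_force()-f0)
B=W-d*.055
servo_line([*B,Z],vel=.08); servo_line([*B,.2],vel=.2)
move_pose([.43,-.05,.24],[np.pi,0,.168]); print(current_time_s())
i,p,dd=look("w4",W)
C=cloud(i,dd)
for r in(0,.02):
    for a in(range(0,360,45) if r else [0]):
        q=W+r*np.array([np.cos(np.radians(a)),np.sin(np.radians(a))]); m=(np.hypot(C[...,0]-q[0],C[...,1]-q[1])<.005)&(dd>0); print(r,a,np.median(C[m][:,2]).round(4))
E
```

```text
False [ 0.4773 -0.0321  0.1139] [ 0.1302  1.0243 -0.4319]
11.575
tan [353. 129.] (array([ 0.4866, -0.0693,  0.125 ]), 'diam~', np.float64(0.0539))
white [350. 127.] None
0 0 0.1192
0.02 0 0.1192
0.02 45 0.1192
0.02 90 0.1191
0.02 135 0.3154
0.02 180 0.3274
0.02 225 0.1192
0.02 270 0.1192
0.02 315 0.1191
```

View pics/w4.png

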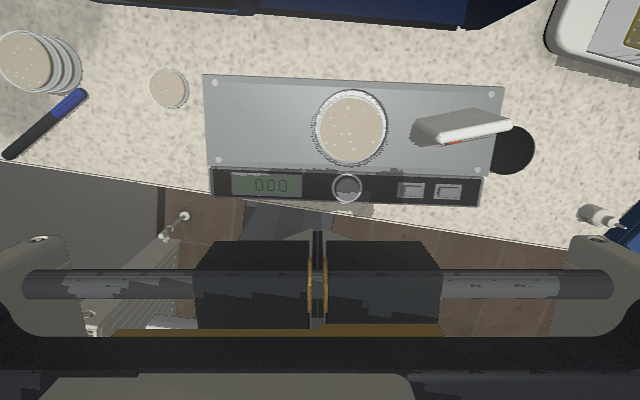

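The plate is seated: its top reads z = 0.119 all round, which is 9 mm above the deck and flat, at (351,127). Next I'll find the round key at (347,187) and press it.

```bash
python3 - <<'E'
from push import *
i=camera_info("wrist"); dd=np.load("pics/w4.npy"); C=cloud(i,dd)
K=ray(i,347,187,.1165); m=(np.hypot(*(C[...,:2]-K[:2]).transpose(2,0,1))<.02)&(dd>0)&(abs(C[...,2]-.117)<.0025)
(x,y),r=cv2.minEnclosingCircle(np.float32(C[m][:,:2])); print("ray",K,"depth",C[m].mean(0),m.sum(),(x,y),r)
g=cv2.cvtColor(cv2.imread("pics/w4.png"),cv2.COLOR_BGR2GRAY)[160:215,315:380]
print(cv2.HoughCircles(cv2.resize(g,None,fx=4,fy=4),cv2.HOUGH_GRADIENT,1,200,param1=80,param2=20,minRadius=30,maxRadius=80)/4+np.array([315,160,0]))
E
```

```text
ray [ 0.4349 -0.0764  0.1165] depth [ 0.4326 -0.0774  0.116 ] 411 (0.4324188530445099, -0.07736575603485107) 0.010943567380309105
[[[345.875 187.875  14.125]]]
```

```bash
python3 - <<'E'
from push import *
K=[.4325,-.077]
move_pose([*K,.17],[np.pi,0,-.3]); servo_line([*K,.125],vel=.08); pause(.2); f0=current_wrist_force()
print(current_ee_pos(),f0)
s=servo_line([*K,.106],vel=.015,stop_force=8); print(s,current_ee_pos(),current_wrist_force()-f0)
pause(.3); print(current_ee_pos(),current_wrist_force()-f0)
servo_line([*K,.2],vel=.1); move_pose([.43,-.05,.24],[np.pi,0,.168]); print(current_time_s())
i,p,dd=look("w5",W); C=cloud(i,dd)
m=(np.hypot(*(C[...,:2]-np.array(K)).transpose(2,0,1))<.006)&(dd>0); print("key z",np.median(C[m][:,2]))
m=(np.hypot(*(C[...,:2]-W).transpose(2,0,1))<.02)&(dd>0)&(C[...,2]<.15); print("plate top",np.percentile(C[m][:,2],[5,50,95]))
q=p[60:220,180:520]; cv2.imwrite("pics/w5c.png",cv2.resize(q[...,::-1],None,fx=2.3,fy=2.3,interpolation=cv2.INTER_CUBIC))
E
```

```text
[ 0.4329 -0.0771  0.1255] [-0.3821 -0.3591  0.0005]
True [ 0.4325 -0.077   0.1112] [-1.4468  0.5068  7.9051]
[ 0.4325 -0.077   0.1112] [-1.4835  0.3271  8.3783]
15.8667
tan [354. 130.] (array([ 0.4866, -0.0693,  0.125 ]), 'diam~', np.float64(0.0538))
white [351. 127.] None
key z 0.1160707052271891
plate top [0.1181 0.1192 0.1203]
```

View pics/w5c.png

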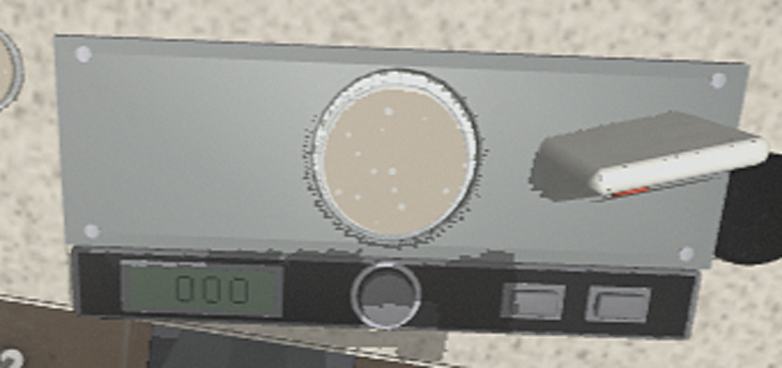

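```bash
python3 -c "
from rig import *
job_done(); print(current_time_s())"
```

```text
the job is handed in; nothing more can be done
the job is handed in; nothing more can be done
```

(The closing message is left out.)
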